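Pop a feeding pot out of the pusher tray and trap it

TASK

Press the orange key of the pusher tray down with one finger so that the spring paddle pops the green-lidded feeding pot out past the stop bar, and stop the pot with the other finger before it slides off the tray's open end. Finish holding just like that: key still pressed all the way down, the popped-out pot standing upright on the tray's deck, pushed by the paddle against your finger. Do not lift the pot, and leave the tong, the dish, the deli cup and the cricket keeper where they are.

Things in the scene. Friction and masses are not known exactly. Their poses are not given: they have to be found in the camera images.
- tray: Grey and black pusher tray fixed to the shelf. x axis: the way the pot pops out, level; y: to the side with the orange key; z up. Origin on the shelf under the pot lane's centre line. Foot plate x -135 to 45, y -48 to 88 mm. The lane's deck is 30 mm above the shelf, y -28 to 28 mm; 5 mm rails on both its edges are 37 mm above the shelf. Spring housing x -135 to -55 mm, 70 mm tall.
- mouth (a point): Middle of the deck's open end: the edge at x = 45 mm, y = 0, z = 30 mm in the tray's frame, with nothing beyond. The pot falls off here if it is not stopped.
- trap (a point): Point on the lane's centre line, level with the fully pressed key's top: x = 33, y = 0, z = 44 mm in the tray's frame, 14 mm above the deck and clear of the rails. A fingertip standing here before the pot is let go stops it on the deck after some 30 mm of its way.
- stop_bar (a point): Middle of the top of the thin orange stop bar, part of the key, which crosses the lane at x = -8 to -4 mm in the tray's frame. With the key up it stands 11 mm above the deck and holds the pot back; it sinks with the key and lets the pot go after about 11 mm of key travel.
- paddle (a joint): Travel of the white spring paddle behind the pot along the tray's x, m: 0 with the pot at the stop bar, 0.080 at the end. 38 mm wide, up to 27 mm above the deck. Its spring pushes with 1.9 N at first, 1.1 N at the end, at roughly 0.3 m/s, and keeps pushing; unless stopped, it shoves the pot over the open end in under half a second.
- key_top (a point): Centre of the top face of the orange key, a square pad 36 x 36 mm, at x = 33, y = 53 mm in the tray's frame; its top is 58 mm above the shelf when up and 44 mm when fully pressed. The pot lane's centre line is 53 mm from it (towards the tray's -y).
- key (a joint): Travel of the orange key, m: 0 up, 0.014 fully down. It moves straight down against a spring, 2 N at first and 5 N at the bottom, plus up to about 2 N of rubbing of the stop bar on the pot; it springs back when let go, and the bar would then come up under the pot.
- pot: Loose amber feeding pot with a green lid, a plain upright cylinder 42 mm across and 34 mm tall, about 60 g; origin at the centre of its underside. At the start it stands on the deck between paddle and stop bar, at x about -30 mm in the tray's frame.
- tong: Bystander: stainless feeding tong lying flat, 195 mm long, 28 mm wide, 12 mm high; origin at its centre on the shelf.
- dish: Bystander: shallow grey ceramic dish, 110 mm across, 26 mm tall; origin under its centre.
- deli: Bystander: clear deli cup with white snap lid, 92 mm across, 56 mm tall; origin under its centre.
- keeper: Bystander: green cricket keeper box with black lid, 176 x 106 mm, 101 mm tall; origin under its centre.
Mind the look-alikes: they are no part of the job. Leave any purple or red look-alike of the tray alone.

How it is judged:
At the end, for the whole second after the job is handed in: The key is still down (more than 10.5 of its 14 mm); the pot has popped out by at least 15 mm (its centre between x = -15 and +34 mm in the tray's frame), stands on the deck (within 4 mm of its height) upright within 0.15 rad and at rest (under 20 mm/s), and presses on a finger with more than 0.3 N (value of joint key above 0.0105 m and x of pot in the frame of tray between -0.015 and 0.034 m and z of pot in the frame of tray between 0.026 and 0.034 m and angle between pot's own z axis and vertical below 0.15 rad and contact force between the fingers and pot above 0.3 N and linear speed of pot below 0.02 m/s); the arm keeps its last pose, push and grip.
It fails at once if the pot is lifted off the deck by more than 8 mm (z of pot in the frame of tray above 0.038 m).
It fails at once if the pot falls off the tray (z of pot in the frame of tray below 0.02 m).
It fails at once if the pot is tipped over (more than 0.5 rad) (angle between pot's own z axis and vertical above 0.5 rad).
It fails at once if the tong, the dish, the deli cup or the cricket keeper is moved by more than 15 mm (distance of any of tong, dish, deli, keeper from where it was at the start of the episode above 0.015 m).
It also fails if it takes over 32 s, if anything falls off the work surface, if the arm or the gripper's body presses on something with over 40 N, if the wrist force passes 120 N, or if a joint passes its speed limit or range.

ROBOT

A 6-joint arm with a two-finger parallel gripper is mounted at the origin on the work surface. World frame = base frame: x ahead of the robot, y to its left, z up, the work surface at z = 0. Lengths are in m, angles in rad, forces in N, time in s.
With the tool pointing down it reaches from about 0.35 to 0.975 m from the base axis. Payload 4.9 kg.
Tool frame: the origin (TCP) lies midway between the tips of the shut fingers; the grasp point (between the pads) lies 19 mm behind it; x points along the fingers, z is the direction in which the jaws open and shut, and the axes are right-handed (so a half turn about x gives the same grasp; the last joint's range is limited). The gripper opens to 85 mm and grips with 20 to 120 N. Pads are 22 mm wide; open, the fingers measure 114 mm over their backs; the gripper's body (76 mm by 85 mm) begins 54 mm behind the grasp point. The pads swing forward as they close: fully open they stand 13 mm farther back than shut.
Start: joints at [-1.33, 0.053, 1.613, -0, 1.476, -0.119], TCP at [0.22, -0.585, 0.231] pointing down, gripper open.
Joint ranges: [-3.01, 3.01], [-1.01, 2.22], [0.06, 2.58], [-1.02, 4.17], [0.09, 2.62], [-3.14, 3.14]. Speed limits (rad/s): [2.57, 2.57, 3.14, 3.14, 3.14, 3.14].

INTERFACE

Orientations are given as a unit quaternion [w, x, y, z].
In Python, from plant import state, cams, workorder, nets gives the robot as it stands.
- The arm moves only by the tool play_rows, never from a script. Its argument "motion" is a list of rows, each a list of 3 entries, a list of its own where there are three numbers: the closure, from -1 (fully open) to 1 (shut), then the shift along the world's x, y, z in m, then the turn about the world's z in rad. A call has 1 to 5 rows; each row is the pose to reach, as a shift and turn from the pose commanded when the call began; what a row does not reach only later rows make up. A row lasts 1/10 s, in which the tool goes at most 50 mm and 8.59 degrees, less where a joint would pass 70% of its speed; a pose out of reach is approached as far as the arm can. A call with a gripper value outside its range is refused whole. The fingers move at their own pace and stop on an object; the grip force is fixed at half the most. Time passes only in rows, so rows that repeat a pose let the fingers close. It gives the time, the measured TCP pose, the force and the opening at its end, in the units of the state.
- state(): the state, without advancing time (a new reading comes with each control period).
- cams.grab_frame(name): name is "side" or "top"; returns (picture, depth): 420x560x3 uint8, red, green, blue; 420x560 float32, m along the optical axis (not along the pixel's ray), 0 where there is no reading.
- cams.camera_info(name): a dict with "K" (3x3 intrinsics, pixels), "k1" (the pictures are not rectified: a ray, as slopes to the right and down, at radius r is drawn at 1 + k1 r^2 times it, then the intrinsics apply), "rvec" (rotation vector, rad) and "tvec" (3), from world to camera coordinates, as OpenCV has them. Camera axes: x right, y down, z forward; pixel columns grow to the right and rows downward; lengths in m; the calibration is good to about 2 mm. A picture is of the moment at which its call begins. camera_info takes no time and is no camera call.
- workorder.job_done(): hands the job in, once; it reports no verdict.
Trained networks look in the newest picture that a camera, given by its name, has taken for a name from the list of things; names that differ only in an ending like _2 or _b are one class to them, and where a whole thing is asked for, a point or a joint stands for the part that bears it (a point fixed in the world has none). Each returns a list of dicts, best first, with "score" (0 to 1); they miss things now and then, are a little off and sometimes report something else, mostly with a low value. They report only what shows in the picture. A call takes as long as a camera call. They do not tell look-alikes from the thing itself.
- nets.recognise(camera, target): "at" ([x, y, z] in m, in world coordinates, good to about 4 mm: the middle of the surface that is visible of it).
- nets.landmark_of(camera, target): "at" ([x, y, z] in m, in world coordinates, good to about 4 mm: a listed point, or the origin of a listed thing).
The state is a dict: "time": time; "joint_pos": joint angles; "joint_vel": joint speeds; "joint_efforts": joint torques, N m; "tool_pos": TCP position; "tool_rot": TCP orientation; "contact_force": force on the tool from outside, world axes, zero at the start; "ft_torque": the same for the moment, N m; "gripper_width": opening from 0.0 (shut) to 1.0 (fully open).
Only numpy, scipy, OpenCV 4.12 (cv2) and the standard library are available. Lean on these libraries where they do the work, as an engineer would, in place of code of your own. Each camera call takes 0.05 s, during which the arm holds its last target.

## Working session

There is one attempt and no reset: what is moved stays moved. The work goes in short steps, Python scripts to look and compute and a tool call to move; the robot and the scene stay as the last step left them, time stands still between calls to the robot, and variables do not carry over. Pictures are saved under pics/ and viewed, and the job is handed in when it is done.

Besides the shell and the picture viewer there is one more tool, called after "Emit:" as name(argument=value, ...) on one line, values as JSON. play_rows: Moves the arm, as the interface text tells. Its arguments: {"type":"object","properties":{"motion":{"type":"array","items":{"type":"array"}}},"required":["motion"]}

```bash
mkdir -p pics; cat > h.py <<'E'
import numpy as np,cv2
from plant import state,cams,workorder,nets
def save(n,f,crop=None):
    p,d=cams.grab_frame(n); q=p
    cv2.imwrite('pics/'+f,cv2.cvtColor(q,cv2.COLOR_RGB2BGR)); np.savez('pics/'+f+'.npz',p=p,d=d); return p,d
def cloud(n,d):
    i=cams.camera_info(n);K=np.array(i['K']);k1=i['k1'];R=cv2.Rodrigues(np.array(i['rvec'],float))[0];t=np.array(i['tvec']).ravel()
    v,u=np.mgrid[0:d.shape[0],0:d.shape[1]].astype(float)
    pts=cv2.undistortPoints(np.stack([u,v],-1).reshape(-1,1,2),K,np.array([k1,0,0,0.])).reshape(d.shape+(2,))
    c=np.dstack([pts*d[...,None],d]); return (c-t)@R
E
python3 - <<'E'
from h import *
np.set_printoptions(precision=4,suppress=True)
for n in('side','top'):
    save(n,n+'1.png')
    for t in('tray','mouth','trap','stop_bar','key_top','pot'):
        print(n,t,[(np.round(r['at'],3),round(r['score'],2)) for r in nets.landmark_of(n,t)])
print(state())
E
```

```text
side tray [(array([ 0.771,  0.145, -0.   ]), 0.95), (array([ 0.505, -0.026,  0.003]), 0.89), (array([0.328, 0.197, 0.002]), 0.79)]
side mouth [(array([ 0.548, -0.042,  0.026]), 0.95), (array([0.376, 0.189, 0.028]), 0.8), (array([0.823, 0.138, 0.033]), 0.58)]
side trap [(array([0.809, 0.144, 0.049]), 0.92), (array([0.357, 0.192, 0.046]), 0.84), (array([ 0.54 , -0.038,  0.045]), 0.83)]
side stop_bar [(array([0.767, 0.143, 0.041]), 0.97), (array([ 0.495, -0.028,  0.04 ]), 0.81), (array([0.32 , 0.193, 0.038]), 0.81)]
side key_top [(array([0.549, 0.013, 0.06 ]), 0.96), (array([0.374, 0.237, 0.056]), 0.89)]
side pot [(array([ 0.472, -0.02 ,  0.03 ]), 0.88)]
top tray [(array([0.324, 0.198, 0.002]), 0.95), (array([ 0.774,  0.144, -0.002]), 0.82), (array([ 0.502, -0.028, -0.002]), 0.68)]
top mouth [(array([0.371, 0.185, 0.029]), 0.68), (array([ 0.546, -0.042,  0.031]), 0.63), (array([0.823, 0.142, 0.029]), 0.56)]
top trap [(array([0.809, 0.14 , 0.045]), 0.88), (array([0.362, 0.186, 0.045]), 0.74), (array([ 0.534, -0.036,  0.045]), 0.58)]
top stop_bar [(array([0.769, 0.146, 0.04 ]), 0.69), (array([ 0.501, -0.025,  0.042]), 0.63), (array([0.322, 0.199, 0.039]), 0.63)]
top key_top [(array([0.809, 0.191, 0.058]), 0.64), (array([0.372, 0.238, 0.058]), 0.6), (array([0.548, 0.017, 0.054]), 0.56)]
top pot [(array([ 0.48 , -0.017,  0.031]), 0.86)]
{'time': 0.7, 'joint_pos': array([-1.33  ,  0.0527,  1.6129,  0.    ,  1.476 , -0.119 ]), 'joint_vel': array([ 0.0006, -0.0007, -0.0002, -0.0008, -0.0006, -0.0014]), 'joint_efforts': array([  0.    , -39.3549, -37.0374,  -0.0001,   0.0004,   0.    ]), 'tool_pos': array([ 0.2201, -0.585 ,  0.2313]), 'tool_rot': array([ 0.5814,  0.4025,  0.5814, -0.4025]), 'contact_force': array([-0.3819,  1.1905,  0.3552]), 'ft_torque': array([0.0105, 0.0289, 0.0171]), 'gripper_width': 0.9975493796822671}
```

View pics/top1.png

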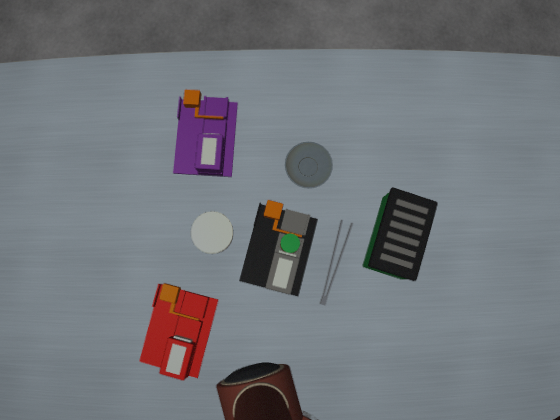

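View pics/side1.png

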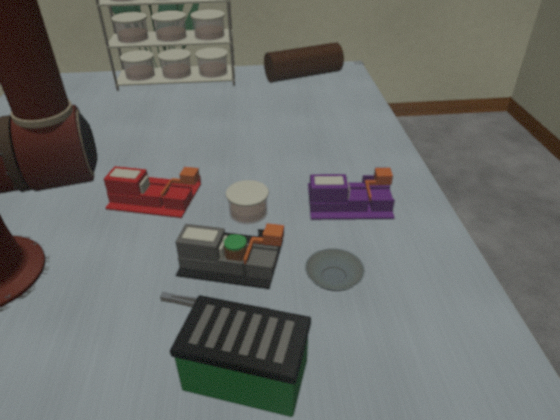

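The real grey tray is the middle one: in the top view its pot is at (290,242) and its key at (274,210). The purple and red ones are the look-alikes. Next I'll refine the tray's pose.

```bash
python3 - <<'E'
from h import *
from scipy.spatial.transform import Rotation as Ro
np.set_printoptions(precision=4,suppress=True)
for n in('side','top'):
    z=np.load(f'pics/{n}1.png.npz');p=z['p'];d=z['d'];X=cloud(n,d)
    hsv=cv2.cvtColor(p,cv2.COLOR_RGB2HSV);near=(np.hypot(X[...,0]-.5,X[...,1]+.02)<.2)&(d>0)
    org=(hsv[...,0]>5)&(hsv[...,0]<20)&(hsv[...,1]>150)&near
    k=org&(X[...,2]>.052)&(X[...,2]<.066); print(n,'key',k.sum(),X[k].mean(0),np.median(X[k],0))
    g=(hsv[...,0]>45)&(hsv[...,0]<80)&(hsv[...,1]>120)&near&(X[...,2]>.055)&(X[...,2]<.075)&(np.hypot(X[...,0]-.48,X[...,1]+.02)<.06)
    print('pot',g.sum(),X[g].mean(0))
    b=org&(X[...,2]>.03)&(X[...,2]<.048); print('bar',b.sum(),X[b].mean(0))
    h=(np.hypot(X[...,0]-.42,X[...,1]+.0)<.1)&(d>0)&(X[...,2]>.064)&~g&(hsv[...,1]<60); print('housing',h.sum(),X[h].mean(0))
    if n=='top':
        f=near&(p.max(2)<45)&(X[...,2]<.015)
        print(f.sum())
        fp=near&(X[...,2]>.003)&(X[...,2]<.08)&(np.hypot(X[...,0]-.46,X[...,1]-.0)<.14)
# global fit with net landmarks
L={'mouth':(45,0),'trap':(33,0),'stop_bar':(-6,0),'key_top':(33,53),'tray':(0,0)}
A=[];B=[]
ref={'mouth':(.547,-.042),'trap':(.537,-.037),'stop_bar':(.498,-.027),'key_top':(.5485,.015),'tray':(.5035,-.027)}
for n in('side','top','side','top'):
    cams.grab_frame(n)
    for t in L:
        for r in nets.landmark_of(n,t):
            if np.hypot(*(np.array(r['at'][:2])-ref[t]))<.03: A.append(L[t]);B.append(r['at'][:2])
A=np.array(A)/1e3;B=np.array(B);a=A-A.mean(0);b=B-B.mean(0)
th=np.arctan2((a[:,0]*b[:,1]-a[:,1]*b[:,0]).sum(),(a*b).sum());R=np.array([[np.cos(th),-np.sin(th)],[np.sin(th),np.cos(th)]])
t=B.mean(0)-R@A.mean(0);print('fit',th,t,'res',(B-(A@R.T+t)).std(0),len(A))
for q in((33,53),(33,0),(33,26.5),(-30,0),(-95,0)):print(q,R@(np.array(q)/1e3)+t)
s=state();q=s['tool_rot'];M=Ro.from_quat([q[1],q[2],q[3],q[0]]).as_matrix();print(M,s['time'])
E
```

```text
side key 201 [0.5487 0.0071 0.058 ] [0.549  0.0068 0.0581]
pot 198 [ 0.4753 -0.0249  0.0641]
bar 130 [ 0.5127 -0.0099  0.0406]
housing 924 [ 0.4121 -0.01    0.0699]
top key 273 [0.5488 0.0108 0.0582] [0.5484 0.0109 0.0581]
pot 288 [ 0.4756 -0.0233  0.0644]
bar 96 [ 0.5113 -0.0038  0.0406]
housing 984 [ 0.4122 -0.0054  0.0706]
2316
fit -0.27354265554382806 [ 0.5042 -0.0282] res [0.0022 0.0015] 21
(33, 53) [0.5503 0.0139]
(33, 0) [ 0.536  -0.0371]
(33, 26.5) [ 0.5431 -0.0116]
(-30, 0) [ 0.4753 -0.0201]
(-95, 0) [ 0.4127 -0.0025]
[[-0.      0.936   0.3521]
 [ 0.      0.3521 -0.936 ]
 [-1.     -0.     -0.    ]] 1.9
```

Emit:
play_rows(motion=[[0.1,[0.024,0.043,0],-0.12],[0.1,[0.048,0.086,0],-0.25],[0.1,[0.072,0.129,0],-0.38],[0.1,[0.096,0.172,0],-0.5],[0.1,[0.12,0.214,0],-0.633]])

```text
time: 2.4
tool_pos: [0.3406, -0.3692, 0.2315]
tool_rot: [0.426, 0.565, 0.425, -0.565]
contact_force: [1.3, 0.4, 0.7]
gripper_width: 0.451
```

Emit:
play_rows(motion=[[0.1,[0.024,0.043,0],0],[0.1,[0.048,0.086,0],0],[0.1,[0.072,0.129,0],0],[0.1,[0.096,0.172,0],0],[0.1,[0.12,0.214,0],0]])

```text
time: 2.9
tool_pos: [0.4607, -0.155, 0.2317]
tool_rot: [0.428, 0.564, 0.427, -0.563]
contact_force: [0.4, -0.8, -0.0]
gripper_width: 0.455
```

Emit:
play_rows(motion=[[0.1,[0.024,0.043,0],0],[0.1,[0.048,0.086,0],0],[0.1,[0.072,0.129,-0.02],0],[0.1,[0.0825,0.1435,-0.06],0],[0.1,[0.0825,0.1435,-0.1],0]])

```text
time: 3.4
tool_pos: [0.5445, -0.0109, 0.1314]
tool_rot: [0.429, 0.564, 0.428, -0.562]
contact_force: [-0.3, -0.2, -0.3]
gripper_width: 0.451
```

```bash
python3 - <<'E'
from h import *
for n in('side','top'):
    p,d=save(n,n+'2.png')
    c=p[180:300,150:310] if n=='side' else p[170:310,210:350]
    cv2.imwrite(f'pics/{n}2c.png',cv2.cvtColor(cv2.resize(c,None,fx=4,fy=4,interpolation=3),cv2.COLOR_RGB2BGR))
s=state();print(s['tool_pos'],s['gripper_width'],s['contact_force'])
E
```

```text
[ 0.53811752 -0.01192623  0.12462915] 0.4491246484808746 [-1.5767723   0.99739178  0.32614336]
```

View pics/side2c.png

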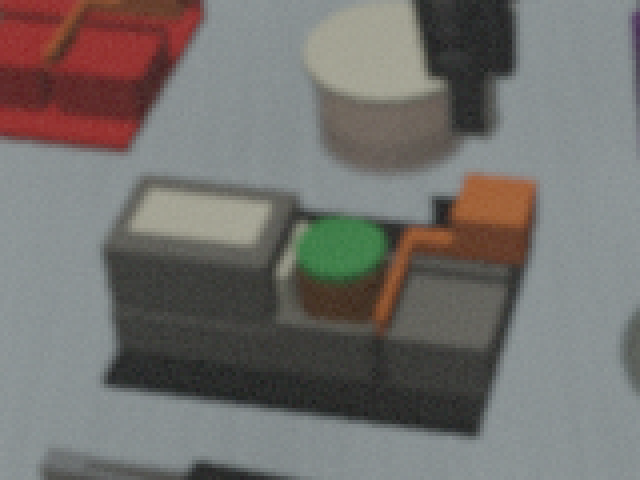

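View pics/top2c.png

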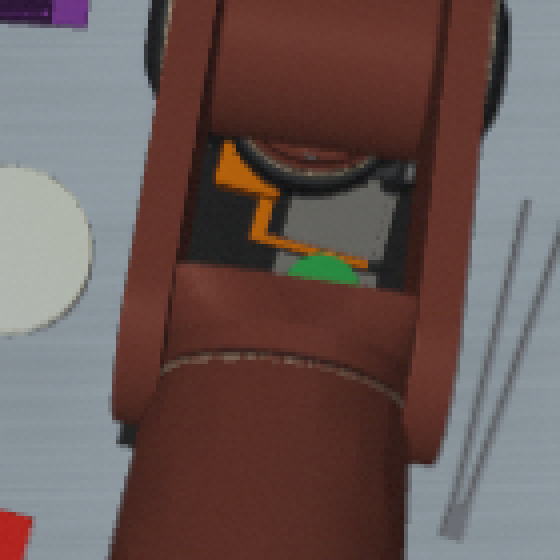

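Emit:
play_rows(motion=[[0.1,[0,0,0],0],[0.1,[0,0,0],0],[0.1,[0,0,0],0]])

```text
time: 3.8
tool_pos: [0.5443, -0.0143, 0.1345]
tool_rot: [0.428, 0.565, 0.426, -0.562]
contact_force: [-1.2, -0.1, 0.7]
gripper_width: 0.453
```

```bash
python3 - <<'E'
from h import *
from scipy.spatial.transform import Rotation as Ro
for n in('side','top'):
    p,d=save(n,n+'3.png')
    X=cloud(n,d)
    m=(d>0)&(np.hypot(X[...,0]-.54,X[...,1]+.0)<.09)&(X[...,2]>.1)&(X[...,2]<.16)
    if n=='side':
        v,u=np.where(m);print(u.min(),u.max(),v.min(),v.max(),m.sum())
        c=p[150:260,200:340];cv2.imwrite('pics/side3c.png',cv2.cvtColor(cv2.resize(c,None,fx=5,fy=5,interpolation=3),cv2.COLOR_RGB2BGR))
        for i in range(v.min(),v.max()+1,3):
            w=m[i]; 
            if w.any(): print(i,np.where(w)[0].min(),np.where(w)[0].max(),X[i][w].min(0).round(4),X[i][w].max(0).round(4))
s=state();q=s['tool_rot'];M=Ro.from_quat([q[1],q[2],q[3],q[0]]).as_matrix();print(s['tool_pos'],s['gripper_width'],M[:,2],np.arctan2(M[1,2],M[0,2]),M[:,0],s['time'],s['contact_force'])
E
```

```text
260 278 188 214 176
188 278 278 [0.5588 0.0022 0.1597] [0.5588 0.0022 0.1597]
191 274 278 [ 0.5514 -0.0013  0.154 ] [0.5586 0.0012 0.1558]
194 274 278 [ 0.5513 -0.0006  0.1474] [0.5585 0.0017 0.1488]
197 274 278 [ 0.5513 -0.0008  0.1411] [0.5585 0.0014 0.1424]
203 260 273 [ 0.5249 -0.0407  0.1583] [ 0.5468 -0.0375  0.1591]
206 261 273 [ 0.5263 -0.0485  0.1528] [ 0.5467 -0.0391  0.1593]
209 261 273 [ 0.5261 -0.049   0.1465] [ 0.5465 -0.0389  0.1533]
212 261 273 [ 0.5259 -0.0484  0.1404] [ 0.5464 -0.0394  0.1464]
[ 0.54372766 -0.01412583  0.13361183] 0.4485249542209349 [-2.70596538e-01 -9.62692745e-01 -4.38670148e-04] -1.8448089873246896 [ 3.76921812e-03 -6.03796409e-04 -9.99992714e-01] 3.9 [-0.01846977  0.40312319  0.35678618]
```

View pics/side3c.png

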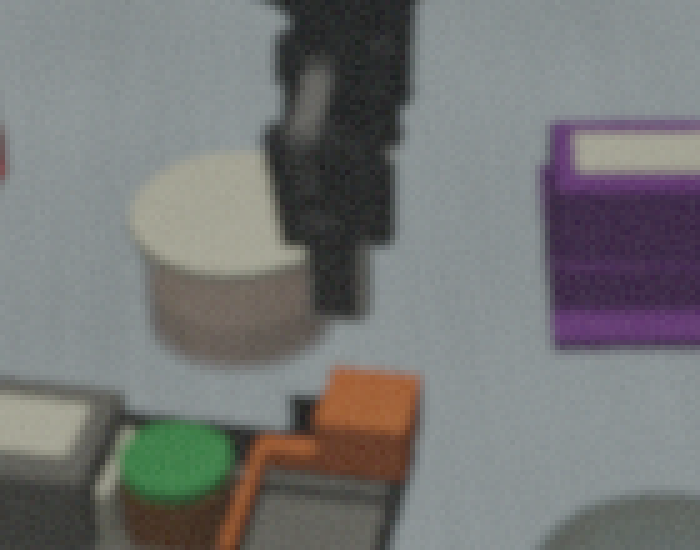

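Emit:
play_rows(motion=[[0.1,[0,0,-0.035],0],[0.1,[0,0,-0.062],0],[0.1,[0,0,-0.068],0],[0.1,[0,0,-0.068],0],[0.1,[0,0,-0.068],0]])

```text
time: 4.4
tool_pos: [0.5438, -0.0138, 0.0651]
tool_rot: [0.428, 0.564, 0.427, -0.563]
contact_force: [-0.1, -0.2, -0.4]
gripper_width: 0.452
```

```bash
python3 - <<'E'
from h import *
p,d=save('side','side4.png')
c=p[190:280,170:310];cv2.imwrite('pics/side4c.png',cv2.cvtColor(cv2.resize(c,None,fx=5,fy=5,interpolation=3),cv2.COLOR_RGB2BGR))
s=state();print(s['tool_pos'],s['gripper_width'],s['contact_force'],s['time'])
E
```

```text
[ 0.54407043 -0.01374783  0.0654608 ] 0.4476543640944232 [-0.76397439  0.21980989 -0.24436545] 4.45
```

View pics/side4c.png

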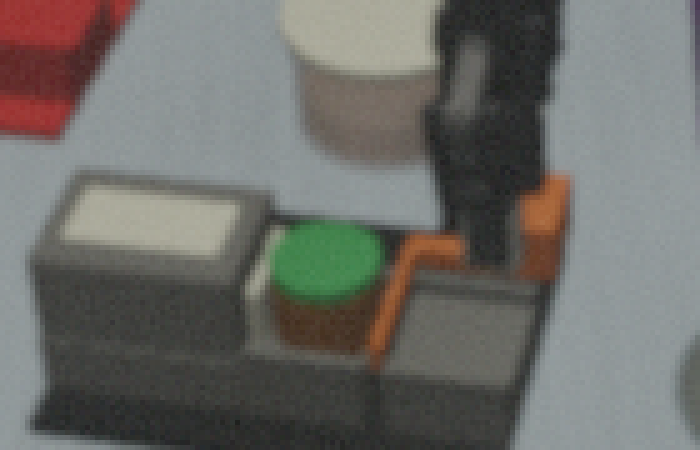

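Emit:
play_rows(motion=[[0.1,[0,0,-0.005],0],[0.1,[0,0,-0.01],0],[0.1,[0,0,-0.01],0]])

```text
time: 4.75
tool_pos: [0.5435, -0.0136, 0.0538]
tool_rot: [0.428, 0.564, 0.427, -0.563]
contact_force: [0.8, -0.1, 0.9]
gripper_width: 0.451
```

Emit:
play_rows(motion=[[0.1,[0,0,-0.004],0],[0.1,[0,0,-0.004],0]])

```text
time: 4.95
tool_pos: [0.5433, -0.0136, 0.0496]
tool_rot: [0.428, 0.564, 0.427, -0.563]
contact_force: [2.0, -0.3, 3.0]
gripper_width: 0.447
```

Emit:
play_rows(motion=[[0.1,[0,0,-0.003],0],[0.1,[0,0,-0.003],0]])

```text
time: 5.15
tool_pos: [0.5432, -0.0136, 0.0465]
tool_rot: [0.428, 0.564, 0.427, -0.563]
contact_force: [3.3, -0.1, 2.8]
gripper_width: 0.447
```

```bash
python3 - <<'E'
from h import *
p,d=save('side','side5.png')
c=p[190:280,170:310];cv2.imwrite('pics/side5c.png',cv2.cvtColor(cv2.resize(c,None,fx=5,fy=5,interpolation=3),cv2.COLOR_RGB2BGR))
for i in range(3):
    s=state();print(s['tool_pos'],s['contact_force'],s['ft_torque']);cams.grab_frame('side')
X=cloud('side',d);hsv=cv2.cvtColor(p,cv2.COLOR_RGB2HSV)
org=(hsv[...,0]>5)&(hsv[...,0]<20)&(hsv[...,1]>150)&(np.hypot(X[...,0]-.5487,X[...,1]-.01)<.03)
print(org.sum(),np.percentile(X[org][:,2],[50,80,90,97]))
E
```

```text
[ 0.54308916 -0.01352936  0.04652281] [ 2.58164901 -0.73088043  3.02971205] [ 0.03872595 -0.4235986  -0.08652851]
[ 0.542999   -0.01352238  0.04651971] [ 1.97922302 -0.44417615  2.42790747] [ 0.01902295 -0.44471889 -0.03611912]
[ 0.54294535 -0.01352661  0.04652465] [ 2.94317325 -1.05258571  3.75110364] [ 0.09218686 -0.51828369 -0.07696909]
78 [0.0477571  0.04881773 0.0497241  0.36299032]
```

View pics/side5c.png

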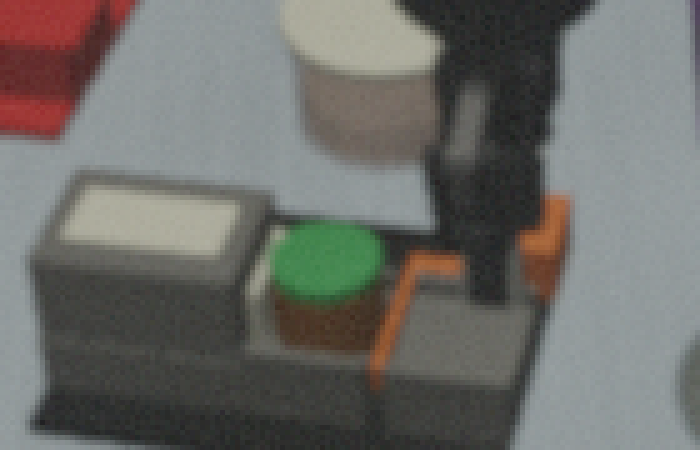

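Emit:
play_rows(motion=[[0.1,[0,0,-0.003],0],[0.1,[0,0,-0.006],0],[0.1,[0,0,-0.0075],0],[0.1,[0,0,-0.0075],0],[0.1,[0,0,-0.0075],0]])

```text
time: 5.85
tool_pos: [0.5434, -0.0134, 0.042]
tool_rot: [0.427, 0.563, 0.428, -0.563]
contact_force: [-5.5, 1.1, 21.7]
gripper_width: 0.444
```

```bash
python3 - <<'E'
from h import *
p,d=save('side','side6.png')
c=p[190:280,170:310];cv2.imwrite('pics/side6c.png',cv2.cvtColor(cv2.resize(c,None,fx=5,fy=5,interpolation=3),cv2.COLOR_RGB2BGR))
s=state();print(s['tool_pos'],s['contact_force'],s['ft_torque'],s['gripper_width'])
X=cloud('side',d);hsv=cv2.cvtColor(p,cv2.COLOR_RGB2HSV)
g=(hsv[...,0]>45)&(hsv[...,0]<80)&(hsv[...,1]>120)&(np.hypot(X[...,0]-.5,X[...,1]+.025)<.06)&(X[...,2]<.08)
print(g.sum(),X[g].mean(0))
org=(hsv[...,0]>5)&(hsv[...,0]<20)&(hsv[...,1]>150)&(np.hypot(X[...,0]-.5487,X[...,1]-.01)<.03)
print(org.sum(),np.percentile(X[org][:,2],[50,80,90,97]))
E
```

```text
[ 0.54345867 -0.01340574  0.04199021] [-5.47944989 -0.20023057 21.97027019] [0.56374811 1.00356888 0.19369216] 0.4458939221848566
177 [ 0.5037471  -0.03316084  0.0642865 ]
64 [0.04373533 0.0449811  0.35630837 0.36265315]
```

View pics/side6c.png

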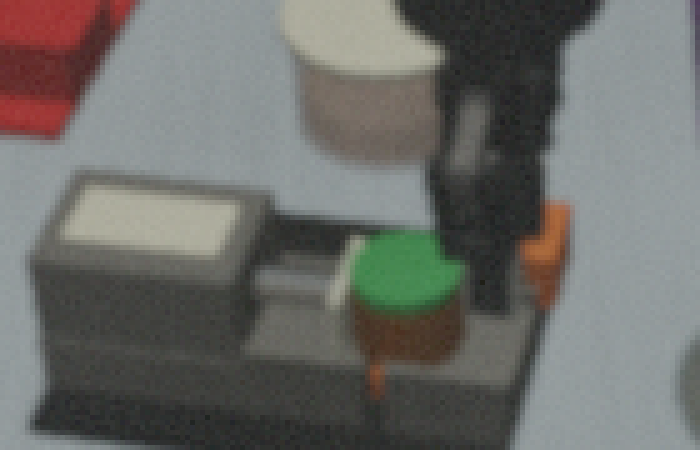

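Emit:
play_rows(motion=[[0.1,[0,0,0],0],[0.1,[0,0,0],0],[0.1,[0,0,0],0],[0.1,[0,0,0],0]])

```text
time: 6.3
tool_pos: [0.5435, -0.0134, 0.042]
tool_rot: [0.427, 0.563, 0.427, -0.563]
contact_force: [-5.6, 0.6, 21.3]
gripper_width: 0.452
```

```bash
python3 - <<'E'
from h import *
p,d=save('side','side7.png')
s=state();print(s['tool_pos'],s['contact_force'],s['time'])
X=cloud('side',d);hsv=cv2.cvtColor(p,cv2.COLOR_RGB2HSV)
g=(hsv[...,0]>45)&(hsv[...,0]<80)&(hsv[...,1]>120)&(np.hypot(X[...,0]-.5,X[...,1]+.025)<.06)&(X[...,2]<.08)
print(g.sum(),X[g].mean(0)); P=X[g]-X[g].mean(0); n=np.linalg.svd(P,full_matrices=False)[2][2]; print('lid normal',n)
print(workorder.job_done())
E
```

```text
[ 0.54347023 -0.01341861  0.04201029] [-5.87548955 -0.02420207 21.0786238 ] 6.35
166 [ 0.5030179  -0.03253579  0.06409082]
lid normal [-0.00523058  0.01029965 -0.99993328]
the job is handed in; nothing more can be done
None
```

I pressed the orange key of the grey tray with one finger and stopped the popped-out pot with the other. I then handed the job in holding that pose, at 6.35 s. No verdict is reported.

What the last checks showed:
- **Key:** it is fully down. Its top measured about 44 mm above the shelf, and the arm was pressing steadily with about 21 N.
- **Pot:** it moved about 29 mm, to roughly x = 0 in the tray's frame. It stands on the deck: the lid is at 64 mm, as expected, and tilted by about 0.01 rad.
- **At rest:** two pictures about 0.45 s apart put the lid within about 1 mm of the same place.
- **Push on the finger:** I could not read the pot's push separately. The total force along the world's x was about -5.9 N, which is more than the paddle's 1.1 to 1.9 N, so part of it comes from the key.
- **Bystanders:** I did not re-measure the tong, dish, deli cup or keeper at the end. The gripper's path did not go near them.

**Disagreements:** the networks and the depth images differed by about 4 mm on the key's position, so I aimed between them. The arm stopped about 3 mm above its commanded height because the key had bottomed out.

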